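# Clamp a reagent bottle in a ratchet bottle vise

### The job

Secure the white reagent bottle in the bottle vise for uncapping. First swing the raised keeper bar down until it snaps home in its fork, next flip the small reversing lever on top of the ratchet handle over to its tightening side, then work the ratchet handle to and fro until the jaw holds the bottle firmly against the bar, without crushing it. Drive the jaw with the ratchet handle only, keep the bottle standing, and leave the beaker, the amber bottle and the carton alone.

Things in the scene. Friction and masses are not known exactly. Their poses are not given: they have to be found in the camera images.
- clamp: Bottle vise, fixed: aluminium base plate 150 (x) x 250 (y) x 10 mm. Origin on the worktop, z up, y = clamping direction; plate from y -112 (ratchet end) to y +137 (keeper bar end). In its frame, mm: ratchet handle runs from the spindle (0, -60) towards -y; jaw faces and drives towards +y; bottle stands on the plate near (0, 73); shut bar lies along y = 112 at z 58. z is height over the worktop.
- spindle_axis (a point): Point on the vertical axis of ratchet spindle and handle, vise frame (0, -60), z 62 mm, on top of the handle's head. A rad of drive moves the jaw 22 mm. The spindle holds by friction what was tightened, up to about 25 N of jaw force; anything more slackens back to that on release.
- bar_hinge (a point): Point on the keeper bar's hinge axis, which runs along the vise's y; vise frame (-58, 112, 58) mm, the side near the robot. Hinge post top z 66; the fork post at x = +58 has its cheeks' top at z 60.
- bar_tip (a point): Centre of the 18 mm black ball at the free end of the keeper bar, 126 mm from the hinge. The bar is a round steel bar 12 mm thick, raised at the start; shut, it lies level along the vise's x from the hinge towards +x, its top at z 64.
- keeper_bar (a joint): Angle of the keeper bar, rad: 0 shut (level, home in its fork), 1.2 raised against its stop, as at the start. Over-centre spring: push it down (about 2 N near the tip) past 0.35 rad, below which the spring snaps it home and holds it.
- handle (a joint): Angle of the ratchet handle, rad: 0 along the vise's -y, positive clockwise from above (grip nearer to the robot). Stops at -0.45 and +0.45. With the reversing lever on its tightening side, strokes towards + tighten and strokes towards - click back; with it on the other side, strokes towards - open the jaw and strokes towards + click.
- grip (a point): Middle (z 88) of the upright black grip post at the handle's end, 150 mm from the spindle axis: 22 mm thick, z 66 to 107, on a steel bar 26 mm wide, top z 62. A driving stroke has up to 0.4 rad lost motion before the pawl bites, then takes about 5 N at the grip while the jaw runs free (some 2 to 3 N when paused mid-stroke); each 10 N of jaw force adds about 1.5 N.
- pawl_lever (a joint): Angle of the reversing (pawl) lever relative to the handle, rad, positive clockwise from above. Over-centre, rests at either end: about -0.3 (tab towards the vise's +x, loosening, as found) or +0.3 (tab towards -x, the robot's side, tightening). A tooth standing on a wheel pin stops it near 0.13 on its side until the handle moves.
- pawl_tab (a point): Middle (z 86) of the upright black tab on the reversing lever's tip, pushed sideways with about 1 N: 9 mm thick, 22 mm along the lever, z 70 to 94. Lever pivots on the handle's centre line 58.5 mm from the spindle axis and points along the handle, away from it; tab centre 45 mm from the pivot, moving 13 mm to either side. Lever plate top z 71.
- jaw: Black V-shaped jaw pad, 62 mm wide, z 35 to 75, open towards the vise's +y; origin at the bottom of the V, z 55. Sprung on its carriage, 5 N per mm over 14 mm. Starts 3 to 16 mm from the bottle, the bottle 6 to 12 mm from the shut bar. A firm hold is over 12 N on the bottle; over 60 N would crush it.
- carriage: Aluminium block behind the jaw, 90 mm wide, 20 mm thick, top z 75, with the jaw on its +y side and a steel rack on its near (-x) side running back past the spindle housing. Origin at the vise's origin when the joint is at zero; it slides along the vise's y. Not to be pushed by hand.
- bottle: White reagent bottle, 48 mm diameter, 100 mm high, about 0.16 kg, standing loose on the vise plate between jaw and keeper bar. Origin at the centre of its underside.
- beaker: Glass beaker, 57 mm diameter, 73 mm high; bystander. Origin under its centre.
- amber_bottle: Amber bottle with black cap, 58 mm diameter, 122 mm high; bystander. Origin under its centre.
- carton: Carton 40 x 178 x 38 mm; bystander. Origin under its centre.

How it is judged:
By the outcome, as a careful person would: the job done as asked, in the order asked, and still so for the second after the job is handed in, with the robot touching nothing.
It also fails if it takes over 70 s, if anything falls off the work surface, if the arm or the gripper's body presses on something with over 40 N, if the wrist force passes 120 N, or if a joint passes its speed limit or range.

### The arm

A 7-joint arm with a two-finger parallel gripper is mounted at the origin on a cart in front of the work surface, level with it; the furniture and walls round the work are solid. World frame = base frame: x ahead of the robot, y to its left, z up, the work surface at z = 0. Lengths are in mm, angles in rad, forces in N, time in s.
With the tool pointing down it reaches from about 400 to 875 mm from the base axis. Payload 4.4 kg.
Tool frame: the origin (TCP) lies on the centre line of the jaws, within the pads' length; the fingertips stand 19 mm ahead of it and the grasp point (between the pads) is the TCP; z points along the fingers, y is the line along which they close (so a half turn about z gives the same grasp; the last joint's range is limited). The gripper opens to 85 mm and grips with 20 to 120 N. Pads are 22 mm wide; open, the fingers measure 114 mm over their backs; the gripper's body (76 mm by 85 mm) begins 54 mm behind the grasp point. The pads swing forward as they close: fully open they stand 13 mm farther back than shut.
Start: joints at [-1.272, 0.628, 0.038, 1.517, -0.027, 0.996, -0.02], TCP at [231.873, 607.25, 250.313] pointing down, gripper open.
Joint ranges: [-3.06, 3.06], [-0.37, 2.12], [-1.25, 1.32], [0.18, 2.47], [-1.1, 4.24], [0.23, 1.98], [-2.94, 2.94]. Speed limits (rad/s): [2.57, 2.57, 3.14, 3.14, 3.14, 3.14, 3.14].

### API

Orientations are given as [roll, pitch, yaw] about the fixed x, y, z axes, in that order (R = Rz(yaw) Ry(pitch) Rx(roll)).
In Python, from cell import ctrl, viewer, silhouettes gives the robot as it stands.
- The arm moves only by the shell command python3 -m creep 'ROWS'. ROWS is JSON, a list of rows, each an object with "jaw": the gripper command: -1 is shut, 1 is fully open, values between are in proportion; "xyz": the shift along the tool's x, y, z in mm, a list of three; "angular": the turn, a rotation vector about the tool's x, y, z in rad, a list of three. In form: [{"jaw": jaw, "xyz": [tx, ty, tz], "angular": [rx, ry, rz]}, ...]. A call has 1 to 12 rows; each row is the pose to reach, as a shift and turn from the pose commanded when the call began, along the tool's axes at that moment; what a row does not reach only later rows make up. A row lasts 1/8 s, in which the tool goes at most 62.5 mm and 10.7 degrees, less where a joint would pass 70% of its speed; a pose out of reach is approached as far as the arm can. A call with a gripper value outside its range is refused whole. The fingers move at their own pace and stop on an object; the grip force is fixed at half the most. Time passes only in rows, so rows that repeat a pose let the fingers close. It gives the time, the measured TCP pose, the force, the opening and the grip force at its end, in the units of the state.
- ctrl.read_state(): the state, without advancing time (a new reading comes with each control period).
- viewer.get_image(name): name is "scene" or "top" or "wrist"; returns (picture, depth): 400x640x3 uint8, red, green, blue; 400x640 float32, mm along the optical axis (not along the pixel's ray), 0 where there is no reading.
- viewer.camera_model(name): a dict with "fx", "fy", "cx", "cy" (pixels), "T" (4x4, takes a point from camera to world coordinates). Camera axes: x right, y down, z forward; pixel columns grow to the right and rows downward; lengths in mm; the calibration is good to about 2 mm. The wrist camera is an equidistant fisheye: a pixel r from the principal point sees the ray r / f radians off the axis. A picture is of the moment at which its call begins: read the wrist's pose just before it. camera_model takes no time and is no camera call; for the wrist camera it gives the pose at the moment of the call.
- ctrl.finish_job(): hands the job in; it is judged then, once.
Trained networks look in the newest picture that a camera, given by its name, has taken for a name from the list of things; names that differ only in an ending like _2 or _b are one class to them, and where a whole thing is asked for, a point or a joint stands for the part that bears it (a point fixed in the world has none). Each returns a list of dicts, best first, with "score" (0 to 1); they miss things now and then, are a little off and sometimes report something else, mostly with a low value. They report only what shows in the picture. A call takes as long as a camera call.
- silhouettes(camera, target): "pixels" (400x640 bool, what is visible of it) and "xy" ([column, row] in pixels, amid what is visible of it).
The state is a dict: "clock": time; "qpos": joint angles; "qd": joint speeds; "tau": joint torques, N m; "eef_pos": TCP position; "tool_rot": TCP orientation; "force": force on the tool from outside, world axes, zero at the start; "torque": the same for the moment, N m; "width": finger opening in mm; "gripper_force": force on a finger pad.
Only numpy, scipy, OpenCV 4.12 (cv2) and the standard library are available. Lean on these libraries where they do the work, as an engineer would, in place of code of your own. Each camera call takes 0.05 s, during which the arm holds its last target. There are 200 camera calls.

## Working session

There is one attempt and no reset: what is moved stays moved. The work goes in short steps, Python scripts to look and compute and a shell command to move; the robot and the scene stay as the last step left them, time stands still between calls to the robot, and variables do not carry over. Pictures are saved under pics/ and viewed, at most 10 in all, crops included, and the job is handed in when it is done.

```bash
ls; mkdir -p pics
cat > h.py <<'E'
import numpy as np, cv2
from cell import ctrl, viewer, silhouettes
def world(cam,px,depth,m=None):
    m=m or viewer.camera_model(cam); px=np.atleast_2d(px).astype(float); d=np.atleast_1d(depth)
    X=np.c_[(px[:,0]-m['cx'])/m['fx']*d,(px[:,1]-m['cy'])/m['fy']*d,d]
    return X@m['T'][:3,:3].T+m['T'][:3,3]
def cloud(cam,mask,dep):
    r,c=np.nonzero(mask&(dep>0)); return world(cam,np.c_[c,r],dep[r,c])
E
python3 - <<'E'
from h import *
s=ctrl.read_state(); print({k:np.round(v,3).tolist() for k,v in s.items()})
for cam in ('scene','top'):
    im,d=viewer.get_image(cam); cv2.imwrite(f'pics/{cam}0.png',im[:,:,::-1])
    print(cam,np.round(viewer.camera_model(cam)['T'],2).tolist(),viewer.camera_model(cam)['fx'])
    for t in ['clamp','bar_tip','keeper_bar','bar_hinge','handle','grip','pawl_lever','pawl_tab','spindle_axis','jaw','carriage','bottle','beaker','amber_bottle','carton']:
        for r in silhouettes(cam,t)[:1]:
            P=cloud(cam,r['pixels'],d)
            print(t,round(r['score'],2),np.round(r['xy']),len(P),*( [np.round(np.median(P,0)),np.round(np.percentile(P,2,0)),np.round(np.percentile(P,98,0))] if len(P) else []))
E
```

```text
pics
{'clock': 0.0, 'qpos': [-1.272, 0.629, 0.038, 1.518, -0.027, 0.996, -0.02], 'qd': [0.002, -0.001, 0.001, 0.0, -0.001, -0.001, -0.002], 'tau': [-0.0, -56.339, 1.227, -19.343, 0.011, 0.011, -0.0], 'eef_pos': [231.644, 606.712, 249.402], 'tool_rot': [-3.14, 0.0, 2.777], 'force': [0.02, 0.317, -1.031], 'torque': [-0.015, -0.008, 0.042], 'gripper_force': 0.0, 'width': 85.34}
scene [[0.62, -0.48, 0.61, -229.87], [-0.78, -0.4, 0.48, -494.95], [0.01, -0.78, -0.62, 835.56], [0.0, 0.0, 0.0, 1.0]] 390.02164530222717
clamp 0.93 [343. 236.] 3264 [464. -35.  33.] [ 411. -224.    6.] [556. 115. 128.]
bar_tip 0.45 [302. 192.] 190 [463. 102. 113.] [434.  95.  -0.] [581. 198. 182.]
keeper_bar 0.61 [302. 189.] 170 [465. 101. 125.] [436.  95.  62.] [487. 111. 182.]
bar_hinge 0.95 [340. 236.] 3613 [465. -27.  30.] [ 411. -226.   -0.] [560. 125. 139.]
handle 0.69 [373. 242.] 921 [ 471. -145.   63.] [ 455. -231.    9.] [508. -49. 107.]
grip 0.7 [372. 241.] 917 [ 471. -149.   63.] [ 455. -231.    9.] [530. -50. 107.]
pawl_lever 0.59 [377. 242.] 174 [ 475. -158.   71.] [ 460. -184.   34.] [ 484. -108.  
[... 1088 characters left out ...]
] [ 456. -222.   11.] [506. -43. 108.]
pawl_lever 0.71 [418. 217.] 187 [ 476. -150.   72.] [ 461. -180.   42.] [ 483. -107.   96.]
pawl_tab 0.5 [420. 220.] 171 [ 476. -153.   72.] [ 470. -179.   64.] [ 483. -120.   96.]
jaw 0.6 [343. 208.] 179 [493.  29.  76.] [465.  18.  28.] [516.  41.  80.]
carriage 0.85 [348. 214.] 687 [476.   8.  60.] [ 433. -102.   12.] [527.  38.  79.]
bottle 0.53 [324. 211.] 336 [485.  68.  84.] [466.  46.  35.] [508.  88. 113.]
beaker 0.65 [222. 188.] 603 [548. 319.  27.] [518. 285.  -0.] [571. 339.  74.]
amber_bottle 0.61 [182. 172.] 745 [565. 393.  87.] [543. 378.  11.] [596. 422. 124.]
carton 0.9 [184. 228.] 1541 [444. 404.  38.] [389. 327.   1.] [500. 481.  42.]
```

Run:
```python
from h import *
a=cv2.imread('pics/top0.png')[150:290,270:470]; b=cv2.imread('pics/scene0.png')[140:290,250:450]
cv2.imwrite('pics/c1.png',np.vstack([cv2.resize(a,(400,280),interpolation=cv2.INTER_CUBIC),cv2.resize(b,(400,300),interpolation=cv2.INTER_CUBIC)]))
im,d=viewer.get_image('top'); r=silhouettes('top','clamp')[0]
P=cloud('top',cv2.dilate(r['pixels'].astype(np.uint8),np.ones((9,9)))>0,d)
Q=P[(P[:,2]>5)&(P[:,2]<16)]
print(cv2.minAreaRect(Q[:,:2].astype(np.float32)))
T=P[(P[:,2]>100)]; print('high',T[::6].round())
t=P[(P[:,2]>82)&(P[:,2]<98)&(P[:,1]<-90)&(P[:,1]>-195)]; print('tab',len(t),t.mean(0).round(1),t.min(0),t.max(0))
g=P[(P[:,2]>100)&(P[:,1]<-150)]; print('grip',g.mean(0).round(1),g.min(0),g.max(0))
```

```text
((482.8349914550781, -44.70697021484375), (361.9737243652344, 167.4579620361328), 85.36048889160156)
high [[ 504.   70.  107.]
 [ 493.  101.  180.]
 [ 502.   66.  110.]
 [ 491.  105.  184.]
 [ 499.   75.  112.]
 [ 500.   61.  108.]
 [ 489.  105.  185.]
 [ 497.   77.  111.]
 [ 497.   64.  111.]
 [ 487.  109.  183.]
 [ 487.   97.  184.]
 [ 495.   61.  110.]
 [ 485.  109.  182.]
 [ 485.   97.  183.]
 [ 493.   57.  110.]
 [ 482.  105.  186.]
 [ 490.   79.  111.]
 [ 481.  105.  183.]
 [ 489.   55.  110.]
 [ 479.  101.  179.]
 [ 478.  107.  170.]
 [ 484.   52.  109.]
 [ 477.   99.  159.]
 [ 474.  105.  163.]
 [ 480.   54.  100.]
 [ 477.   59.  112.]
 [ 471.  101.  148.]
 [ 469.  101.  145.]
 [ 478. -213.  103.]
 [ 466.  109.  133.]
 [ 475. -212.  106.]
 [ 475. -226.  106.]
 [ 473. -209.  101.]
 [ 473. -219.  109.]
 [ 462.  105.  127.]
 [ 470. -213.  108.]
 [ 471. -228.  105.]
 [ 460.  101.  120.]
 [ 468. -219.  106.]
 [ 458.  110.  114.]
 [ 466. -209.  107.]
 [ 466. -222.  108.]
 [ 456.  105.  115.]
 [ 464. -214.  104.]
 [ 454.  112.  100.]
 [ 461. -210.  110.]
 [ 462. -226.  105.]
 [ 459. -216.  107.]]
tab 42 [ 478.2 -170.2   92.8] [ 474.73944719 -182.67766134   82.14450506] [ 482.38933399 -160.97452571   96.44865573]
grip [ 468.4 -216.6  107. ] [ 459.29352227 -227.88790575  101.40113435] [ 477.59322834 -206.93229523  110.72490145]
```

View pics/c1.png

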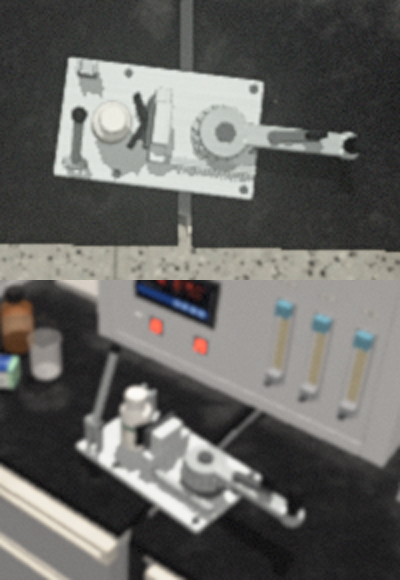

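Run:
```python
from h import *
m=viewer.camera_model('top'); im,d=viewer.get_image('top')
def plane(px,z):
    px=np.atleast_2d(px); a=world('top',px,np.ones(len(px)),m); o=m['T'][:3,3]; v=a-o
    return o+v*((z-o[2])/v[:,2])[:,None]
g=cv2.cvtColor(im,cv2.COLOR_RGB2GRAY)[150:290,270:470]
# bright plate
_,b=cv2.threshold(cv2.GaussianBlur(g,(3,3),0),0,255,cv2.THRESH_OTSU)
n,l,st,_=cv2.connectedComponentsWithStats(b); 
c=plane([[270+x/2,150+y/2] for x,y in [(68,57),(263,82),(250,198),(55,175)]],10)
# frame: near robot side = -x ; far-left corner=( +75,+137), far-right(+75,-112), near right(-75,-112), near left(-75,137)
V=np.array([[75,137],[75,-112],[-75,-112],[-75,137]],float)
A=V-V.mean(0);B=c[:,:2]-c[:,:2].mean(0); U,S,Vt=np.linalg.svd(A.T@B); R=(U@Vt).T
o=c[:,:2].mean(0)-R@V.mean(0); print(c.round(1)); print('yaw',np.arctan2(R[1,0],R[0,0]),'o',o,'res',(V@R.T+o-c[:,:2]).round(1))
w=lambda x,y:(R@np.array([x,y])+o).round(1)
print('spindle',w(0,-60),'hinge',w(-58,112),'bottle',w(0,73),'tip raised',w(-58+126*np.cos(1.2),112),58+126*np.sin(1.2))
inv=lambda p:(R.T@(np.array(p)-o)).round(1)
for n,p in dict(grip=(468.4,-216.6),tab=(478.2,-170.2),ball=(487,105),).items(): print(n,inv(p))
# panel position from depth
r,cc=np.nonzero(d>0); P=world('top',np.c_[cc,r],d[r,cc],m)
for y0 in (-250,-150,0,100):
    q=P[(abs(P[:,1]-y0)<20)&(P[:,2]>40)&(P[:,0]>575)]; print(y0,len(q),q.min(0).round() if len(q) else '')
im,d=viewer.get_image('scene'); m=viewer.camera_model('scene'); r,cc=np.nonzero(d>0); P=world('scene',np.c_[cc,r],d[r,cc],m)
for y0 in (-300,-150,0,100):
    q=P[(abs(P[:,1]-y0)<20)&(P[:,2]>40)&(P[:,0]>575)]; print(y0,len(q),q.min(0).round() if len(q) else '')
```

```text
[[ 573.6  119.4   10. ]
 [ 548.2 -129.4   10. ]
 [ 401.3 -112.9   10. ]
 [ 424.4  131.4   10. ]]
yaw -0.09747755088817275 o [485.65403456 -10.28053398] res [[ 0.  -0.7]
 [ 1.2  0.3]
 [-1.2 -1.6]
 [-0.   1.9]]
spindle [479.8 -70. ] hinge [438.8 106.8] bottle [492.8  62.4] tip raised [484.3 102.4] 175.4369248318705
grip [   2.9 -207. ]
tab [   8.1 -159.9]
ball [ -9.9 114.9]
-250 2738 [ 669. -270.   41.]
-150 3505 [ 657. -170.   43.]
0 3581 [678. -20.  40.]
100 3516 [671.  80.  41.]
-300 2631 [ 628. -320.   41.]
-150 3341 [ 649. -170.   40.]
0 2491 [676. -20.  40.]
100 2096 [669.  80.  41.]
```

```bash
cat >> h.py <<'E'
from scipy.spatial.transform import Rotation as Ro
O=np.array([485.65,-10.28]); YAW=-0.0975
def v2w(x,y): return O+Ro.from_euler('z',YAW).as_matrix()[:2,:2]@[x,y]
def w2v(p): return Ro.from_euler('z',-YAW).as_matrix()[:2,:2]@(np.array(p[:2])-O)
def go(targets):  # vise (x,y), tcp z -> tool deltas
    s=ctrl.read_state(); R=Ro.from_euler('xyz',s['tool_rot']).as_matrix()
    for x,y,z in targets:
        w=np.r_[v2w(x,y),z]; print((x,y,z),'->',np.round(R.T@(w-s['eef_pos']),1))
def st():
    s=ctrl.read_state(); print('t',round(s['clock'],2),'vise',w2v(s['eef_pos']).round(1),'z',round(s['eef_pos'][2],1),'rpy',np.round(s['tool_rot'],3),'F',np.round(s['force'],1),'w',round(s['width'],1),'gf',s['gripper_force'],'q',np.round(s['qpos'],2))
E
python3 -m creep '[{"jaw":-1,"xyz":[-37,-39,0],"angular":[0,0,0.13]},{"jaw":-1,"xyz":[-74,-78,0],"angular":[0,0,0.26]},{"jaw":-1,"xyz":[-111,-117,0],"angular":[0,0,0.39]},{"jaw":-1,"xyz":[-148,-156,0],"angular":[0,0,0.52]},{"jaw":-1,"xyz":[-185,-195,0],"angular":[0,0,0.65]},{"jaw":-1,"xyz":[-222,-234,0],"angular":[0,0,0.78]},{"jaw":-1,"xyz":[-259,-273,0],"angular":[0,0,0.91]},{"jaw":-1,"xyz":[-296,-312,0],"angular":[0,0,1.04]},{"jaw":-1,"xyz":[-333,-351,0],"angular":[0,0,1.17]},{"jaw":-1,"xyz":[-368,-389,0],"angular":[0,0,1.3]},{"jaw":-1,"xyz":[-368,-389,0],"angular":[0,0,1.303]},{"jaw":-1,"xyz":[-368,-389,0],"angular":[0,0,1.303]}]'
python3 -c "
from h import *
st(); go([(-60,117,184),(-43,117,172),(-8,117,153),(12,117,130),(24,117,103),(26,117,95)])"
```

```text
clock: 3.3
eef_pos: [436.7, 113.1, 250.3]
tool_rot: [-3.141, -0.001, 1.475]
force: [0.8, -0.0, -0.5]
width: 0.1
gripper_force: 0.0
t 3.3 vise [-60.7 118. ] z 250.3 rpy [-3.141e+00 -1.000e-03  1.475e+00] F [ 0.8 -0.  -0.5] w 0.1 gf 0.0 q [-0.64  0.38  0.44  2.06 -0.23  0.76 -0.15]
(-60, 117, 184) -> [-1.1  0.7 66.3]
(-43, 117, 172) -> [-1.1 17.7 78.3]
(-8, 117, 153) -> [-1.2 52.7 97.3]
(12, 117, 130) -> [ -1.2  72.8 120.3]
(24, 117, 103) -> [ -1.2  84.8 147.3]
(26, 117, 95) -> [ -1.3  86.8 155.3]
```

```bash
python3 -m creep '[{"jaw":-1,"xyz":[-1,0,40],"angular":[0,0,0]},{"jaw":-1,"xyz":[-1,0,66],"angular":[0,0,0]},{"jaw":-1,"xyz":[-1,12,78],"angular":[0,0,0]},{"jaw":-1,"xyz":[-1,30,86],"angular":[0,0,0]},{"jaw":-1,"xyz":[-1,52,97],"angular":[0,0,0]},{"jaw":-1,"xyz":[-1,64,108],"angular":[0,0,0]},{"jaw":-1,"xyz":[-1,73,120],"angular":[0,0,0]},{"jaw":-1,"xyz":[-1,80,134],"angular":[0,0,0]},{"jaw":-1,"xyz":[-1,85,147],"angular":[0,0,0]},{"jaw":-1,"xyz":[-1,87,156],"angular":[0,0,0]},{"jaw":-1,"xyz":[-1,87,162],"angular":[0,0,0]},{"jaw":-1,"xyz":[-1,87,162],"angular":[0,0,0]}]'
python3 - <<'E'
from h import *
st(); im,d=viewer.get_image('scene'); b=im[100:290,230:450]
w,_=viewer.get_image('wrist')
cv2.imwrite('pics/c2.png',np.hstack([cv2.resize(b,None,fx=1.8,fy=1.8),cv2.resize(w[:342],(396,342))])[:,:,::-1])
E
```

```text
clock: 4.8
eef_pos: [522.8, 103.1, 87.9]
tool_rot: [-3.14, 0.0, 1.474]
force: [-0.1, 0.8, 0.6]
width: -0.0
gripper_force: 0.0
t 4.8 vise [ 25.9 116.5] z 87.9 rpy [-3.14   0.     1.474] F [-0.1  0.8  0.6] w -0.0 gf 0.0 q [-0.42  0.73  0.27  1.98 -0.39  0.49  0.04]
```

View pics/c2.png

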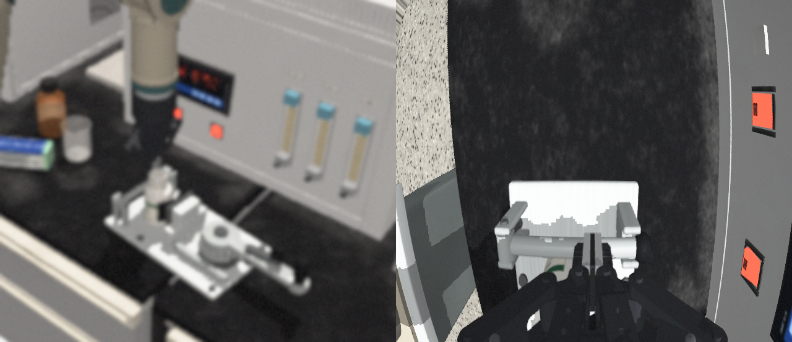

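```bash
python3 -m creep '[{"jaw":-1,"xyz":[0,0,-35],"angular":[0,0,0]},{"jaw":-1,"xyz":[0,0,-65],"angular":[0,0,0]},{"jaw":-1,"xyz":[-55,5,-65],"angular":[0,0,0]},{"jaw":-1,"xyz":[-110,10,-65],"angular":[0,0,0]},{"jaw":-1,"xyz":[-165,15,-65],"angular":[0,0,0]},{"jaw":-1,"xyz":[-220,20,-65],"angular":[0,0,0]},{"jaw":-1,"xyz":[-265,24,-65],"angular":[0,0,0]},{"jaw":-1,"xyz":[-274,24,-65],"angular":[0,0,0]},{"jaw":-1,"xyz":[-274,24,-65],"angular":[0,0,0]},{"jaw":-1,"xyz":[-274,24,-65],"angular":[0,0,0]}]'
python3 - <<'E'
from h import *
st(); w,_=viewer.get_image('wrist'); T=viewer.camera_model('wrist'); print(np.round(T['T'],2).tolist(),T['fx'],T['cx'],T['cy'])
cv2.imwrite('pics/c3.png',w[:,:,::-1])
E
```

```text
clock: 6.15
eef_pos: [521.0, -169.8, 153.3]
tool_rot: [-3.141, -0.001, 1.476]
force: [-0.5, 0.1, 0.2]
width: -0.0
gripper_force: 0.0
t 6.15 vise [  50.7 -155.3] z 153.3 rpy [-3.141e+00 -1.000e-03  1.476e+00] F [-0.5  0.1  0.2] w -0.0 gf 0.0 q [ 0.07  0.63  0.29  1.9  -0.29  0.65  0.45]
[[1.0, -0.09, -0.03, 526.73], [-0.09, -0.96, -0.26, -101.69], [-0.0, 0.27, -0.96, 276.84], [0.0, 0.0, 0.0, 1.0]] 309.70691628693146 317.1824230412463 196.3392058852273
```

View pics/c3.png

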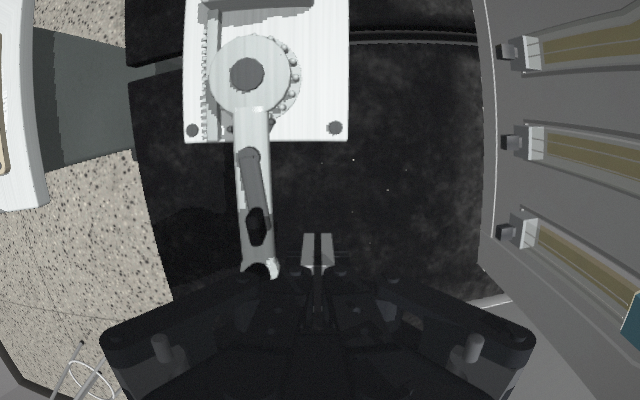

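```bash
cat >> h.py <<'E'
def wray(px,z,m=None):
    m=m or viewer.camera_model('wrist'); a=np.array([px[0]-m['cx'],px[1]-m['cy']]); r=np.hypot(*a); th=r/m['fx']
    v=m['T'][:3,:3]@np.r_[a/r*np.sin(th),np.cos(th)]; o=m['T'][:3,3]; return w2v(o+v*(z-o[2])/v[2])
E
python3 -c "
from h import *
for n,p,z in [('spindle',(247,74),62),('pivot',(250,155),72),('tab',(257,215),94),('tabbot',(256,240),90),('grip',(262,268),107),('c1',(185,142),10),('c2',(347,142),10)]: print(n,wray(p,z))
im,_=viewer.get_image('wrist')
for t in ('pawl_tab','pawl_lever','grip'):
  for r in silhouettes('wrist',t)[:1]: y,x=np.nonzero(r['pixels']); print(t,r['score'],r['xy'],x.min(),x.max(),y.min(),y.max())
"
```

```text
spindle [  0.9283492  -58.40026592]
pivot [   4.39828195 -114.56243914]
tab [  11.96547773 -149.67873729]
tabbot [   9.39313456 -168.66522931]
grip [  15.53960369 -180.43635425]
c1 [ -71.2653174  -109.35068219]
c2 [  75.51056107 -111.61194728]
pawl_tab 0.64 [214.7, 34.9] 201 314 0 140
pawl_lever 0.62 [253.2, 190.4] 227 276 118 245
grip 0.84 [249.3, 122.5] 208 290 35 280
```

```bash
python3 -m creep '[{"jaw":-1,"xyz":[-3,0,30],"angular":[0,0,0]},{"jaw":-1,"xyz":[-3,0,54],"angular":[0,0,0]},{"jaw":-1,"xyz":[-3,-12,54],"angular":[0,0,0]},{"jaw":-1,"xyz":[-3,-20,54],"angular":[0,0,0]},{"jaw":-1,"xyz":[-3,-27,54],"angular":[0,0,0]},{"jaw":-1,"xyz":[-3,-34,54],"angular":[0,0,0]},{"jaw":-1,"xyz":[-3,-40,54],"angular":[0,0,0]},{"jaw":-1,"xyz":[-3,-45,54],"angular":[0,0,0]}]'
python3 -m creep '[{"jaw":-1,"xyz":[0,25,0],"angular":[0,0,0]},{"jaw":-1,"xyz":[0,45,0],"angular":[0,0,0]},{"jaw":-1,"xyz":[0,45,-50],"angular":[0,0,0]},{"jaw":-1,"xyz":[3,45,-54],"angular":[0,0,0]},{"jaw":-1,"xyz":[3,45,-54],"angular":[0,0,0]}]'
python3 - <<'E'
from h import *
st(); w,_=viewer.get_image('wrist')
cv2.imwrite('pics/c4.png',cv2.resize(w[0:290,140:400],None,fx=2,fy=2)[:,:,::-1])
E
```

```text
clock: 7.4
eef_pos: [476.0, -170.5, 99.6]
tool_rot: [3.14, 0.0, 1.474]
force: [1.1, 0.5, 1.3]
width: 0.1
gripper_force: 0.7
clock: 8.02
eef_pos: [520.5, -171.3, 153.3]
tool_rot: [3.141, -0.0, 1.474]
force: [-0.3, 0.2, 0.3]
width: -0.4
gripper_force: 0.0
t 8.03 vise [  50.4 -156.9] z 153.3 rpy [ 3.141 -0.     1.474] F [-0.3  0.2  0.3] w -0.4 gf 0.0 q [ 0.07  0.63  0.3   1.9  -0.29  0.65  0.46]
```

View pics/c4.png

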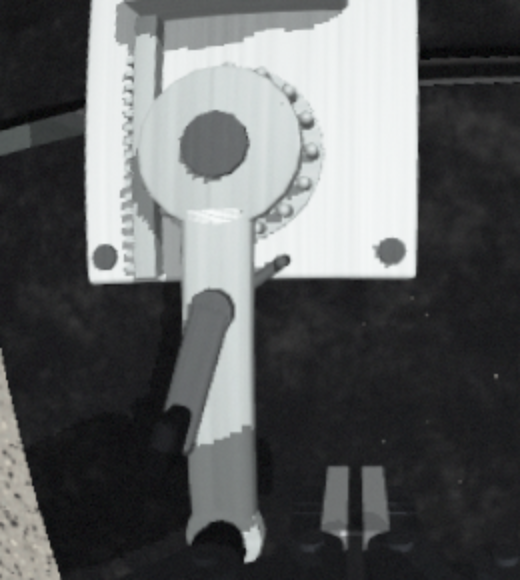

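```bash
python3 -m creep '[{"jaw":-0.1,"xyz":[-30,-25,0],"angular":[0,0,0]},{"jaw":-0.1,"xyz":[-52,-49,0],"angular":[0,0,0]},{"jaw":-0.1,"xyz":[-52,-49,0],"angular":[0,0,0]},{"jaw":-0.1,"xyz":[-52,-49,0],"angular":[0,0,0]}]'
python3 - <<'E'
from h import *
st(); w,_=viewer.get_image('wrist')
cv2.imwrite('pics/c5.png',w[:,:,::-1])
E
```

```text
clock: 8.57
eef_pos: [467.0, -218.4, 152.7]
tool_rot: [-3.141, -0.001, 1.474]
force: [0.5, 0.4, -0.2]
width: 38.3
gripper_force: 0.0
t 8.57 vise [   1.7 -208.9] z 152.7 rpy [-3.141e+00 -1.000e-03  1.474e+00] F [ 0.5  0.4 -0.2] w 38.3 gf 0.0 q [ 0.19  0.6   0.28  1.99 -0.29  0.59  0.57]
```

View pics/c5.png

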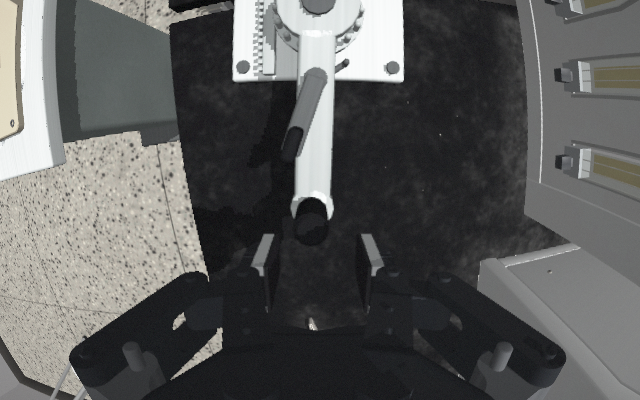

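```bash
python3 -m creep '[{"jaw":-0.1,"xyz":[0,0,35],"angular":[0,0,0]},{"jaw":-0.1,"xyz":[0,0,63],"angular":[0,0,0]},{"jaw":-0.1,"xyz":[0,0,63],"angular":[0,0,0]},{"jaw":-0.1,"xyz":[1,-15,63],"angular":[0,0,0.1]},{"jaw":-0.1,"xyz":[3,-30,63],"angular":[0,0,0.2]},{"jaw":-0.1,"xyz":[7,-44,63],"angular":[0,0,0.3]},{"jaw":-0.1,"xyz":[12,-58,63],"angular":[0,0,0.4]},{"jaw":-0.1,"xyz":[16,-68,63],"angular":[0,0,0.47]}]'
python3 - <<'E'
from h import *
st()
for cam in ('scene','top'):
    im,d=viewer.get_image(cam); cv2.imwrite(f'pics/{cam}1.png',im[:,:,::-1])
    for t in ['jaw','carriage','bottle']:
        for r in silhouettes(cam,t)[:1]:
            P=cloud(cam,r['pixels'],d); V=np.c_[np.array([w2v(p) for p in P]),P[:,2]]
            lo=75 if t=='bottle' else 68; V=V[(V[:,2]>lo)&(V[:,2]<120)]
            print(cam,t,round(r['score'],2),len(V),np.percentile(V,[5,50,95],axis=0).round(1).tolist())
a=cv2.imread('pics/top1.png')[150:290,270:470]; b=cv2.imread('pics/scene1.png')[140:290,250:450]
cv2.imwrite('pics/c6.png',np.hstack([cv2.resize(a,(400,300),interpolation=cv2.INTER_CUBIC),cv2.resize(b,(400,300),interpolation=cv2.INTER_CUBIC)]))
E
```

```text
clock: 9.62
eef_pos: [403.7, -197.1, 91.5]
tool_rot: [3.135, -0.001, 1.002]
force: [5.4, -0.7, -0.8]
width: 38.3
gripper_force: 2.4
t 9.62 vise [ -63.3 -193.9] z 91.5 rpy [ 3.135e+00 -1.000e-03  1.002e+00] F [ 5.4 -0.7 -0.8] w 38.3 gf 2.4230681909102714 q [ 0.2   0.66  0.28  2.21 -0.54  0.34  0.37]
scene jaw 0.72 85 [[-26.9, 34.0, 70.0], [-8.6, 42.3, 75.2], [24.0, 53.9, 78.1]]
scene carriage 0.97 187 [[-24.7, 13.2, 69.7], [-1.5, 33.7, 74.7], [29.3, 53.1, 78.1]]
scene bottle 0.51 196 [[-21.8, 55.0, 76.7], [-9.4, 67.1, 92.0], [8.8, 87.2, 111.7]]
top jaw 0.48 162 [[-25.9, 38.3, 71.9], [2.6, 47.9, 76.1], [28.8, 58.9, 79.0]]
top carriage 0.59 337 [[-23.3, 18.5, 72.7], [1.0, 34.9, 75.8], [26.0, 56.7, 78.7]]
top bottle 0.78 317 [[-22.7, 59.5, 77.0], [-6.1, 78.7, 85.1], [15.1, 96.7, 111.9]]
```

View pics/c6.png

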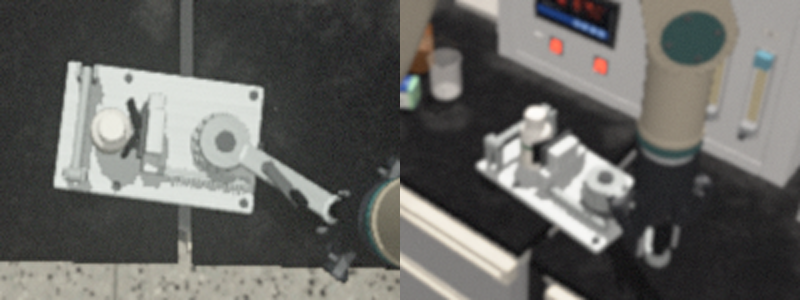

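```bash
python3 -m creep '[{"jaw":-0.1,"xyz":[1,15,0],"angular":[0,0,-0.1]},{"jaw":-0.1,"xyz":[3,30,0],"angular":[0,0,-0.2]},{"jaw":-0.1,"xyz":[7,44,0],"angular":[0,0,-0.3]},{"jaw":-0.1,"xyz":[12,58,0],"angular":[0,0,-0.4]},{"jaw":-0.1,"xyz":[18,72,0],"angular":[0,0,-0.5]},{"jaw":-0.1,"xyz":[26,85,0],"angular":[0,0,-0.6]},{"jaw":-0.1,"xyz":[35,97,0],"angular":[0,0,-0.7]},{"jaw":-0.1,"xyz":[45,108,0],"angular":[0,0,-0.8]},{"jaw":-0.1,"xyz":[57,117,0],"angular":[0,0,-0.9]},{"jaw":-0.1,"xyz":[61,121,0],"angular":[0,0,-0.94]},{"jaw":-0.1,"xyz":[61,121,0],"angular":[0,0,-0.94]}]'
python3 - <<'E'
from h import *
st()
im,d=viewer.get_image('top'); cv2.imwrite('pics/top2.png',im[:,:,::-1])
A=cv2.imread('pics/top0.png'); 
def sh(n,box):
    B=cv2.imread(n); x0,y0,x1,y1=box; t=cv2.resize(A[y0:y1,x0:x1],None,fx=8,fy=8,interpolation=cv2.INTER_CUBIC); s=cv2.resize(B[y0-12:y1+12,x0-16:x1+16],None,fx=8,fy=8,interpolation=cv2.INTER_CUBIC)
    r=cv2.matchTemplate(s,t,cv2.TM_CCOEFF_NORMED); _,v,_,l=cv2.minMaxLoc(r); return (l[0]/8-16,l[1]/8-12,round(v,3))
for n in ('pics/top1.png','pics/top2.png'):
    print(n,'carr',sh(n,(343,190,356,234)),'cap',sh(n,(316,198,336,222)),'plate',sh(n,(370,180,402,200)))
m=viewer.camera_model('top'); print('mm/px z75',(m['T'][2,3]-75)/m['fx'],'z105',(m['T'][2,3]-105)/m['fx'])
E
```

```text
clock: 11.4
eef_pos: [534.7, -209.7, 89.8]
tool_rot: [-3.14, -0.001, 1.943]
force: [-0.2, -1.1, -0.5]
width: 38.6
gripper_force: 0.0
t 11.4 vise [  68.3 -193.7] z 89.8 rpy [-3.140e+00 -1.000e-03  1.943e+00] F [-0.2 -1.1 -0.5] w 38.6 gf 0.0 q [ 0.25  0.75  0.13  1.86 -0.17  0.54  0.85]
pics/top1.png carr (-3.25, -0.375, 0.988) cap (-1.25, -0.125, 0.806) plate (0.0, 0.0, 0.999)
pics/top2.png carr (-3.25, -0.375, 0.988) cap (-1.25, -0.125, 0.806) plate (0.0, 0.0, 0.999)
mm/px z75 2.325624999449583 z105 2.242719654911446
```

```bash
python3 -m creep '[{"jaw":-0.1,"xyz":[1,-15,0],"angular":[0,0,0.1]},{"jaw":-0.1,"xyz":[3,-30,0],"angular":[0,0,0.2]},{"jaw":-0.1,"xyz":[7,-44,0],"angular":[0,0,0.3]}]'
python3 -m creep '[{"jaw":-0.1,"xyz":[0.5,-12,0],"angular":[0,0,0.08]}]'
cat >> h.py <<'E'
def sh(B,box,A=cv2.imread('pics/top0.png')):
    x0,y0,x1,y1=box; t=cv2.resize(A[y0:y1,x0:x1],None,fx=8,fy=8,interpolation=cv2.INTER_CUBIC); s=cv2.resize(B[y0-12:y1+12,x0-24:x1+16],None,fx=8,fy=8,interpolation=cv2.INTER_CUBIC)
    r=cv2.matchTemplate(s,t,cv2.TM_CCOEFF_NORMED); _,v,_,l=cv2.minMaxLoc(r); return (l[0]/8-24,l[1]/8-12,round(v,3))
def prog():
    im,_=viewer.get_image('top'); B=np.ascontiguousarray(im[:,:,::-1]); c=sh(B,(343,190,356,234)); k=sh(B,(319,207,333,221)); print('carr',c,round(-c[0]*2.326,1),'cap',k,round(-k[0]*2.24,1))
    return B
E
python3 -c "
from h import *
st();prog()"
```

```text
clock: 11.82
eef_pos: [493.1, -219.1, 90.4]
tool_rot: [3.139, 0.0, 1.64]
force: [5.4, 2.1, -4.1]
width: 38.5
gripper_force: 2.6
clock: 11.95
eef_pos: [481.0, -219.6, 90.4]
tool_rot: [3.139, 0.0, 1.56]
force: [5.9, 2.2, -2.9]
width: 38.4
gripper_force: 2.5
t 11.95 vise [  15.8 -208.8] z 90.4 rpy [3.139 0.    1.56 ] F [ 5.9  2.2 -2.9] w 38.4 gf 2.5150323330993274 q [ 0.24  0.71  0.2   1.99 -0.3   0.46  0.66]
carr (-5.125, -0.75, 0.985) 11.9 cap (-2.375, -1.125, 0.98) 5.3
```

```bash
python3 -m creep '[{"jaw":-0.1,"xyz":[0.5,-12,0],"angular":[0,0,0.08]}]'
python3 -m creep '[{"jaw":-0.1,"xyz":[0.5,-12,0],"angular":[0,0,0.08]}]'
python3 -c "
from h import *
st();prog()"
```

```text
clock: 12.12
eef_pos: [470.2, -219.3, 90.6]
tool_rot: [3.137, 0.001, 1.483]
force: [5.5, 1.3, -2.3]
width: 38.6
gripper_force: 2.6
clock: 12.25
eef_pos: [457.9, -217.8, 90.6]
tool_rot: [3.138, 0.0, 1.402]
force: [5.8, 0.6, -2.5]
width: 38.8
gripper_force: 2.7
t 12.25 vise [  -7.4 -209.3] z 90.6 rpy [3.138 0.    1.402] F [ 5.8  0.6 -2.5] w 38.8 gf 2.6686740342120174 q [ 0.24  0.69  0.23  2.05 -0.36  0.43  0.57]
carr (-6.5, -0.875, 0.978) 15.1 cap (-3.375, -1.375, 0.98) 7.6
```

```bash
python3 -m creep '[{"jaw":-0.1,"xyz":[0.5,-12,0],"angular":[0,0,0.08]}]'
python3 -m creep '[{"jaw":-0.1,"xyz":[0.5,-12,0],"angular":[0,0,0.08]}]'
python3 -c "
from h import *
st();prog()"
```

```text
clock: 12.42
eef_pos: [447.2, -215.8, 90.7]
tool_rot: [3.136, 0.001, 1.324]
force: [5.9, 0.6, -2.2]
width: 38.3
gripper_force: 3.1
clock: 12.55
eef_pos: [435.5, -212.6, 90.7]
tool_rot: [3.136, 0.001, 1.243]
force: [6.4, 0.5, -4.1]
width: 38.4
gripper_force: 3.4
t 12.55 vise [ -30.2 -206.3] z 90.7 rpy [3.136e+00 1.000e-03 1.243e+00] F [ 6.4  0.5 -4.1] w 38.4 gf 3.422927107749274 q [ 0.22  0.68  0.25  2.11 -0.43  0.39  0.49]
carr (-7.375, -0.75, 0.96) 17.2 cap (-3.5, -1.375, 0.977) 7.8
```

```bash
python3 -m creep '[{"jaw":-0.1,"xyz":[0.5,-12,0],"angular":[0,0,0.08]}]'
python3 -m creep '[{"jaw":-0.1,"xyz":[0.5,-12,0],"angular":[0,0,0.08]}]'
python3 -c "
from h import *
st();prog()"
```

```text
clock: 12.72
eef_pos: [425.3, -208.9, 90.8]
tool_rot: [3.135, 0.001, 1.164]
force: [7.9, -0.8, -4.6]
width: 38.8
gripper_force: 3.8
clock: 12.85
eef_pos: [414.3, -203.9, 90.8]
tool_rot: [3.134, 0.001, 1.084]
force: [9.0, -1.2, -5.9]
width: 38.5
gripper_force: 4.2
t 12.85 vise [ -52.2 -199.7] z 90.8 rpy [3.134e+00 1.000e-03 1.084e+00] F [ 9.  -1.2 -5.9] w 38.5 gf 4.163582030305406 q [ 0.21  0.66  0.27  2.18 -0.5   0.35  0.41]
carr (-8.0, -0.875, 0.928) 18.6 cap (-3.75, -1.375, 0.975) 8.4
```

```bash
python3 -m creep '[{"jaw":-0.1,"xyz":[0.2,-7,0],"angular":[0,0,0.05]}]'
python3 -m creep '[{"jaw":-0.1,"xyz":[0,5,0],"angular":[0,0,-0.03]},{"jaw":-0.1,"xyz":[0,9,0],"angular":[0,0,-0.05]},{"jaw":-0.1,"xyz":[0,9,0],"angular":[0,0,-0.05]}]'
python3 - <<'E'
from h import *
st();B=prog(); im,_=viewer.get_image('wrist'); s,_=viewer.get_image('scene')
cv2.imwrite('pics/c7.png',np.hstack([cv2.resize(im,(400,250))[:,:,::-1],cv2.resize(B[150:290,270:470],(400,250),interpolation=cv2.INTER_CUBIC)]))
E
```

```text
clock: 13.02
eef_pos: [408.7, -200.8, 90.9]
tool_rot: [3.134, 0.0, 1.035]
force: [9.0, -2.1, -6.4]
width: 38.3
gripper_force: 4.3
clock: 13.4
eef_pos: [414.5, -204.2, 90.7]
tool_rot: [3.138, -0.0, 1.085]
force: [5.5, 0.1, 1.1]
width: 38.4
gripper_force: 2.6
t 13.4 vise [ -51.9 -199.9] z 90.7 rpy [ 3.138 -0.     1.085] F [5.5 0.1 1.1] w 38.4 gf 2.6067923638333923 q [ 0.21  0.67  0.28  2.17 -0.5   0.36  0.41]
carr (-8.25, -0.875, 0.915) 19.2 cap (-3.75, -1.375, 0.975) 8.4
```

View pics/c7.png

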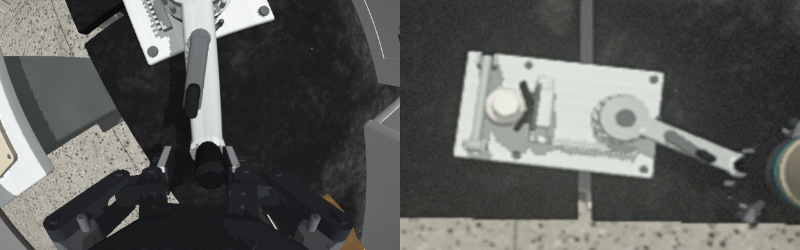

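```bash
python3 -m creep '[{"jaw":-0.1,"xyz":[0,5,0],"angular":[0,0,-0.03]},{"jaw":-0.1,"xyz":[0.5,9,0],"angular":[0,0,-0.06]},{"jaw":-0.1,"xyz":[0.5,9,0],"angular":[0,0,-0.06]}]'
python3 -c "
from h import *
st();prog()"
```

```text
clock: 13.92
eef_pos: [420.4, -207.4, 90.2]
tool_rot: [-3.141, 0.0, 1.144]
force: [1.2, -0.7, 0.8]
width: 38.5
gripper_force: 1.0
t 13.93 vise [ -45.7 -202.6] z 90.2 rpy [-3.141  0.     1.144] F [ 1.2 -0.7  0.8] w 38.5 gf 0.9697022661566734 q [ 0.22  0.67  0.27  2.15 -0.47  0.38  0.44]
carr (-8.25, -0.875, 0.915) 19.2 cap (-3.75, -1.375, 0.975) 8.4
```

```bash
python3 -m creep '[{"jaw":-0.1,"xyz":[0,6,0],"angular":[0,0,0]},{"jaw":0.1,"xyz":[0,6,0],"angular":[0,0,0]},{"jaw":0.1,"xyz":[0,6,0],"angular":[0,0,0]},{"jaw":0.1,"xyz":[0,6,-30],"angular":[0,0,0]},{"jaw":0.1,"xyz":[0,6,-80],"angular":[0,0,0]},{"jaw":0.1,"xyz":[0,6,-120],"angular":[0,0,0]},{"jaw":0.1,"xyz":[0,6,-120],"angular":[0,0,0]}]'
python3 - <<'E'
from h import *
st();B=prog(); s,_=viewer.get_image('scene'); w,_=viewer.get_image('wrist')
a=cv2.resize(B[150:290,280:480],(400,280),interpolation=cv2.INTER_CUBIC);b=cv2.resize(s[150:290,230:430],(400,280),interpolation=cv2.INTER_CUBIC)[:,:,::-1]
cv2.imwrite('pics/c8.png',np.vstack([np.hstack([a,b]),cv2.resize(w[:256],(800,320))[:,:,::-1]]))
E
```

```text
clock: 14.85
eef_pos: [427.5, -210.3, 212.7]
tool_rot: [3.136, -0.001, 1.144]
force: [-0.4, -0.2, -0.5]
width: 47.1
gripper_force: 0.0
t 14.85 vise [ -38.4 -204.7] z 212.7 rpy [ 3.136e+00 -1.000e-03  1.144e+00] F [-0.4 -0.2 -0.5] w 47.1 gf 0.0 q [ 0.07  0.47  0.46  2.04 -0.33  0.69  0.32]
carr (-8.25, -0.875, 0.916) 19.2 cap (-3.75, -1.375, 0.975) 8.4
```

View pics/c8.png

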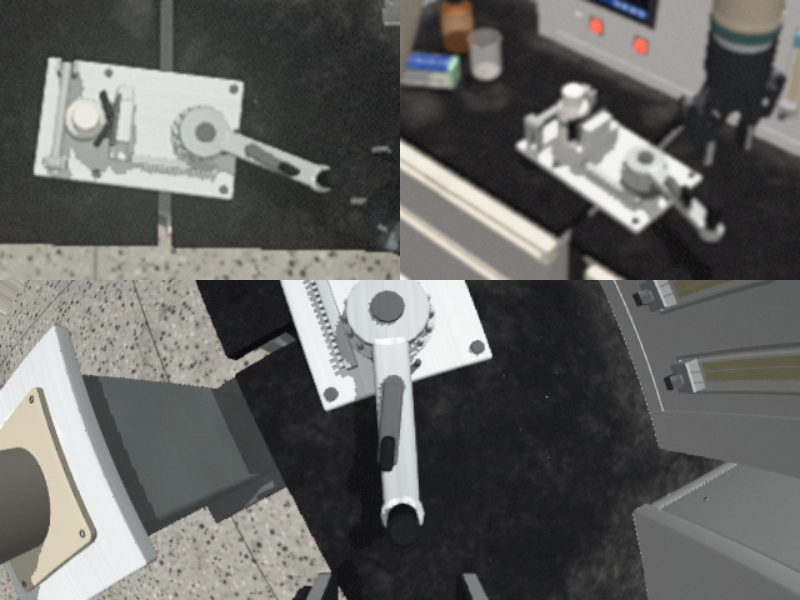

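```bash
python3 -c "
from h import *
f=lambda x,y,z: wray((x/1.25,(y-280)/1.25),z)
S=f(387,305,62);p=f(395,380,73);t1=f(388,440,94);t2=f(386,466,94);g=f(403,520,107);e=f(403,505,62)
print(S,p,t1,t2,g,e)
a=lambda u,v:np.arctan2(-(v-u)[0],-(v-u)[1])
S0=np.array([0,-60.]);print('handle',a(S0,g),a(S0,e),'lever',a(p,t1),a(p,t2),a(S0,p))
"
```

```text
[  0.95832698 -57.22339495] [ -11.80535929 -112.17682549] [ -28.45304606 -148.11177393] [ -34.88533421 -163.00309827] [ -35.04098759 -195.89882585] [ -34.64149577 -196.71149098]
handle 0.2523495234520031 0.24816787348249458 lever 0.43383666268063453 0.4262544110199324 0.22251031865110746
```

```bash
python3 -c "
from h import *
print(ctrl.finish_job())"
```

```text
the job is handed in; nothing more can be done
None
```

The job is handed in, with no verdict returned: the bar is snapped home, the lever is on its tightening side (about 0.2 rad, short of its 0.3 rest), and the bottle stands clamped at an estimated 20–25 N with the robot clear.

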